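Seat the stopper, then draw the specimen tube out to show its label and hold it

TASK

One tall specimen tube in the grey rack has its thick stopper standing a few millimetres proud: press the stopper fully home while the tube stands at the bottom of its bore. Then grip that tube from above and draw it straight up about 40 mm, without letting it bind, so that its whole paper label shows above the rack while its foot stays guided in the bore (never pull it right out), and finish the program still holding it there, upright and still, with its stopper still home. Leave the two short tubes and the other things on the table where they are.

Things in the scene. Friction and masses are not known exactly. Their poses are not given: they have to be found in the camera images.
- rack: Heavy fixed grey plastic block, 90 mm (its x) by 200 mm (its y) by 80 mm high, with three round vertical blind bores in a row along its y, at y = -60, 0 and +60 mm, x = 0. Bores are 29.5 mm wide and 70 mm deep, so their floor is 10 mm above the table. Origin: centre of its underside; z up. It stands at a different place and yaw each time.
- tube: The tall specimen tube: clear plastic, 28 mm in diameter, 115 mm long, about 0.1 kg with its stopper, loose in any one of the three bores, foot on the bore floor, so 45 mm of it stands above the rack. White paper label all round from 40 to 72 mm above its foot: wholly clear of the rack once the tube is raised 30 mm. Origin: centre of its foot; z up its axis; its yaw means nothing.
- stopper (a joint): How far the tall tube's stopper is pressed in, in m: 0 to 0.002 at the start (5 to 7 mm proud), 0.007 when home, its underside on the tube's rim. It slides on the tube's axis with about 6 N of friction either way and stays where left. White cylinder 30 mm in diameter, 24 mm thick, the thickest and highest cap in the rack; once home it may be gripped to draw the tube.
- stopper_top (a point): Centre of the flat top face of the tall tube's stopper: 139 mm above the tube's foot when home (149 mm above the table), up to 146 mm when proud; its grip cylinder reaches 24 mm below this point.
- short_tube_1: Short tube of 28 mm diameter, 98 mm long, with a thin white cap 34 mm wide and 10 mm thick (top 118 mm above the table), in another bore of the rack. Origin: centre of its foot. Leave it alone.
- short_tube_2: A second short tube, the same as short_tube_1, in the remaining bore. Leave it alone.
- pot: Small specimen jar, 48 mm in diameter, 55 mm high, standing close in front of the rack (robot side). Origin: centre of its underside. Leave it alone.
- pen: Marker pen, 135 mm long, 12 mm thick, lying along its x close in front of the rack. Origin: centre of its underside. Leave it alone.
- spray: Bottle, 66 mm in diameter, 170 mm high, at the left of the table. Origin: centre of its underside. Leave it alone.

How it is judged:
By the outcome, as a careful person would: the job done as asked, in the order asked, and still so for the second after the job is handed in, while the arm keeps its last pose, push and grip.
It also fails if it takes over 42 s, if anything falls off the work surface, if the arm or the gripper's body presses on something with over 40 N, if the wrist force passes 120 N, or if a joint passes its speed limit or range.

ROBOT

A 6-joint arm with a two-finger parallel gripper is mounted at the origin on the work surface. World frame = base frame: x ahead of the robot, y to its left, z up, the work surface at z = 0. Lengths are in m, angles in rad, forces in N, time in s.
With the tool pointing down it reaches from about 0.325 to 1 m from the base axis. Payload 5.1 kg.
Tool frame: the origin (TCP) lies on the centre line of the jaws, within the pads' length; the fingertips stand 11 mm ahead of it and the grasp point (between the pads) lies 8 mm behind it; z points along the fingers, y is the line along which they close (so a half turn about z gives the same grasp; the last joint's range is limited). The gripper opens to 85 mm and grips with 20 to 120 N. Pads are 22 mm wide; open, the fingers measure 114 mm over their backs; the gripper's body (76 mm by 85 mm) begins 54 mm behind the grasp point. The pads swing forward as they close: fully open they stand 13 mm farther back than shut.
Start: joints at [1.208, 0.124, 1.65, -0, 1.367, -0.083], TCP at [0.18, 0.625, 0.242] pointing down, gripper open.
Joint ranges: [-2.61, 2.61], [-1.02, 2.33], [0.03, 2.71], [-1.35, 4.49], [0.32, 2.68], [-2.91, 2.91]. Speed limits (rad/s): [2.57, 2.57, 3.14, 3.14, 3.14, 3.14].

INTERFACE

Orientations are given as [roll, pitch, yaw] about the fixed x, y, z axes, in that order (R = Rz(yaw) Ry(pitch) Rx(roll)).
In Python, from plant import observe, capture, camera_params, hand_in gives the robot as it stands.
- The arm moves only by the tool servo_tool, never from a script. Its argument "moves" is a list of rows, each an object of numbers: "x", "y", "z": the shift along the tool's x, y, z in m; "ax", "ay", "az": the turn, a rotation vector about the tool's x, y, z in degrees; "jaw": the finger opening in m, from 0 to 0.0854. A call has 1 to 12 rows; each row shifts and turns the commanded pose from where the row before left it, along the tool's axes as they then stand; what a row does not reach is not made up. A row lasts 1/10 s, in which the tool goes at most 50 mm and 8.59 degrees, less where a joint would pass 70% of its speed; a pose out of reach is approached as far as the arm can. A call is refused whole if a number of a shift passes 0.05 or a number of a turn 8.59, either way. A call with a gripper value outside its range is refused whole. The fingers move at their own pace and stop on an object; "grip_force" is the grip in N (left out, the last holds). Time passes only in rows, so rows that do not move let the fingers close. It gives the time, the measured TCP pose, the force, the opening and the grip force at its end, in the units of the state.
- observe(): the state, without advancing time (a new reading comes with each control period).
- capture(name): name is "scene" or "top"; returns the picture (480x640x3 uint8, blue, green, red); there is no depth.
- camera_params(name): a dict with "K" (3x3 intrinsics, pixels), "R" (3x3) and "t" (3): a world point X has camera coordinates R X + t. Camera axes: x right, y down, z forward; pixel columns grow to the right and rows downward; lengths in m; the calibration is good to about 2 mm. A picture is of the moment at which its call begins. camera_params takes no time and is no camera call.
- hand_in(): hands the job in; it is judged then, once.
The state is a dict: "t": time; "joints": joint angles; "qvel": joint speeds; "tau": joint torques, N m; "position": TCP position; "tcp_rot": TCP orientation; "wrist_force": force on the tool from outside, world axes, zero at the start; "ft_torque": the same for the moment, N m; "finger_gap": finger opening in m; "grasp_force": force on a finger pad.
Only numpy, scipy, OpenCV 4.12 (cv2) and the standard library are available. Lean on these libraries where they do the work, as an engineer would, in place of code of your own. Each camera call takes 0.05 s, during which the arm holds its last target. There are 200 camera calls.

## Working session

There is one attempt and no reset: what is moved stays moved. The work goes in short steps, Python scripts to look and compute and a tool call to move; the robot and the scene stay as the last step left them, time stands still between calls to the robot, and variables do not carry over. Pictures are saved under pics/ and viewed, at most 10 in all, crops included, and the job is handed in when it is done.

Besides the shell and the picture viewer there is one more tool, called after ">>>" by a JSON object that holds its "name" and its "arguments", one argument or row to a line. servo_tool: Moves the arm, as the interface text tells. Its arguments: {"type":"object","properties":{"moves":{"type":"array","items":{"type":"object","properties":{"x":{"type":"number"},"y":{"type":"number"},"z":{"type":"number"},"ax":{"type":"number"},"ay":{"type":"number"},"az":{"type":"number"},"jaw":{"type":"number"}}}},"grip_force":{"type":"number"}},"required":["moves"]}

```bash
mkdir -p pics; ls; python3 - <<'E'
from plant import *
import cv2,numpy as np
for n in("scene","top"):
    cv2.imwrite(f"pics/{n}0.png",capture(n)); p=camera_params(n); print(n,np.round(p["K"],1).tolist(),np.round(p["R"],4).tolist(),np.round(p["t"],4).tolist())
s=observe();print(s)
E
```

```text
pics
scene [[527.2, 0.0, 320.0], [0.0, 527.2, 237.6], [0.0, 0.0, 1.0]] [[-0.6947, 0.719, 0.0217], [0.4057, 0.4165, -0.8136], [-0.594, -0.5564, -0.581]] [0.229, -0.1838, 1.2865]
top [[582.4, 0.0, 315.3], [0.0, 582.4, 238.2], [0.0, 0.0, 1.0]] [[0.096, -0.9954, 0.0007], [-0.975, -0.0942, -0.2013], [0.2004, 0.0186, -0.9795]] [0.1016, 0.5465, 1.0459]
{'t': 0.1, 'joints': array([ 1.20840663e+00,  1.24441527e-01,  1.65150534e+00,  1.30129829e-05,
        1.36747969e+00, -8.26336206e-02]), 'qvel': array([-0.00013576, -0.00201267, -0.00438794,  0.00098979,  0.00245184,
        0.00171538]), 'tau': array([ 4.50352059e-05, -4.24935901e+01, -3.66649961e+01, -3.06315383e-05,
        4.08837368e-03,  1.98960277e-05]), 'position': array([0.17934265, 0.62423712, 0.24119383]), 'tcp_rot': array([-3.13976606e+00, -1.64066209e-04,  2.86183379e+00]), 'wrist_force': array([-0.57469976, -0.39257032,  0.06462195]), 'ft_torque': array([0.01512177, 0.00707165, 0.0347075 ]), 'grasp_force': 0.0, 'finger_gap': 0.08510932582420516}
```

View pics/scene0.png

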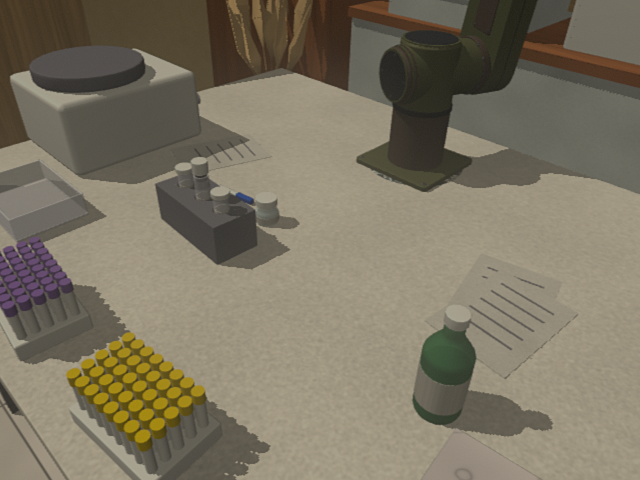

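View pics/top0.png

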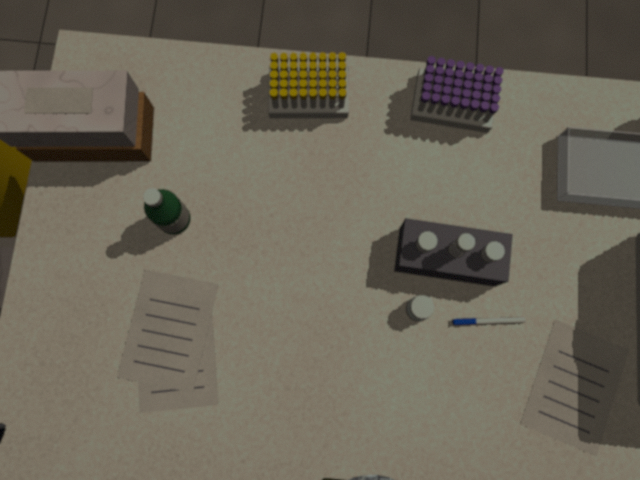

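The scene view shows the tall capped tube in the middle bore, with its cap at about (200,163) and the short caps at (184,175) and (220,196). In the top view the caps are at (428,241), (466,242) and (494,251), and the pot is at (420,308). Next I'll measure these by colour mask.

```bash
cat > h.py <<'E'
import cv2,numpy as np
from plant import *
def ray(n,uv):
    p=camera_params(n);R,t,K=map(np.array,(p["R"],p["t"],p["K"]))
    return -R.T@t, R.T@np.linalg.solve(K,[uv[0],uv[1],1.])
def onz(n,uv,z):
    c,d=ray(n,uv); return c+d*(z-c[2])/d[2]
def proj(n,X):
    p=camera_params(n);q=np.array(p["K"])@(np.array(p["R"])@X+p["t"]); return q[:2]/q[2]
def two(uv1,uv2):
    a,d=ray("scene",uv1);b,e=ray("top",uv2)
    s=np.linalg.lstsq(np.c_[d,-e],b-a,rcond=None)[0]; P,Q=a+s[0]*d,b+s[1]*e
    return (P+Q)/2,np.linalg.norm(P-Q)
E
python3 - <<'E'
from h import *
T=cv2.imread("pics/top0.png");S=cv2.imread("pics/scene0.png")
x,y,w,h=385,205,140,130
a=cv2.resize(T[y:y+h,x:x+w],None,fx=5,fy=5,interpolation=cv2.INTER_CUBIC)[:600]
cv2.imwrite("pics/tc.png",a)
cv2.imwrite("pics/sc.png",cv2.resize(S[145:265,150:290],None,fx=5,fy=5,interpolation=cv2.INTER_CUBIC))
# rack mask, top
g=T.max(2); m=((g<90)).astype(np.uint8); m[:210]=0;m[300:]=0;m[:,:385]=0;m[:,520:]=0
m=cv2.morphologyEx(m,cv2.MORPH_CLOSE,np.ones((15,15)))
c=max(cv2.findContours(m,0,2)[0],key=cv2.contourArea);print(cv2.contourArea(c),cv2.approxPolyDP(cv2.convexHull(c),4,True)[:,0].tolist())
for th in(100,120,135,150):
    m=(g>th).astype(np.uint8);m[:225]=0;m[268:]=0;m[:,:412]=0;m[:,508:]=0
    n,_,st,ce=cv2.connectedComponentsWithStats(m)
    print(th,[(st[i].tolist(),ce[i].round(1).tolist()) for i in range(1,n) if st[i][4]>60])
E
```

```text
8292.5 [[511, 234], [507, 281], [473, 298], [411, 299], [385, 289], [385, 236], [406, 218]]
100 [([456, 225, 52, 8, 231], [488.9, 227.3]), ([419, 231, 18, 19, 263], [427.6, 240.1]), ([459, 233, 16, 17, 212], [466.4, 241.1]), ([486, 242, 19, 18, 264], [494.9, 250.2])]
120 [([464, 225, 44, 7, 171], [491.7, 226.9]), ([420, 232, 16, 17, 216], [427.5, 240.0]), ([459, 234, 15, 15, 175], [466.3, 241.0]), ([487, 242, 17, 17, 225], [494.9, 250.1])]
135 []
150 []
```

View pics/tc.png

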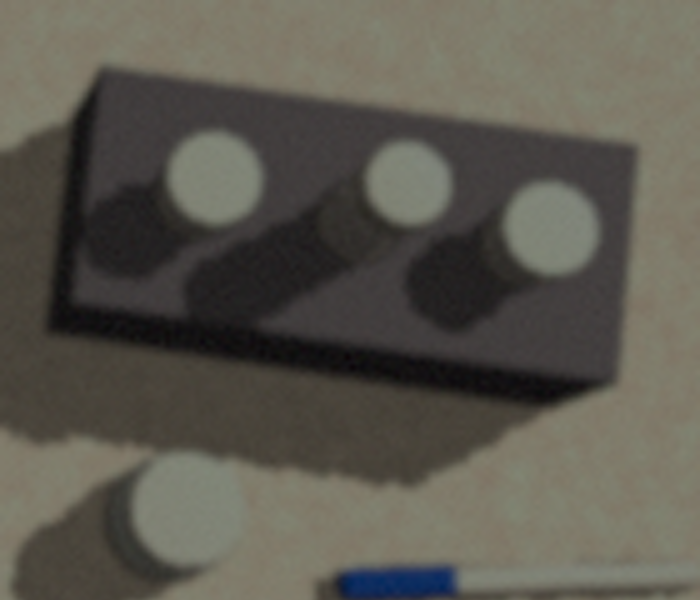

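View pics/sc.png

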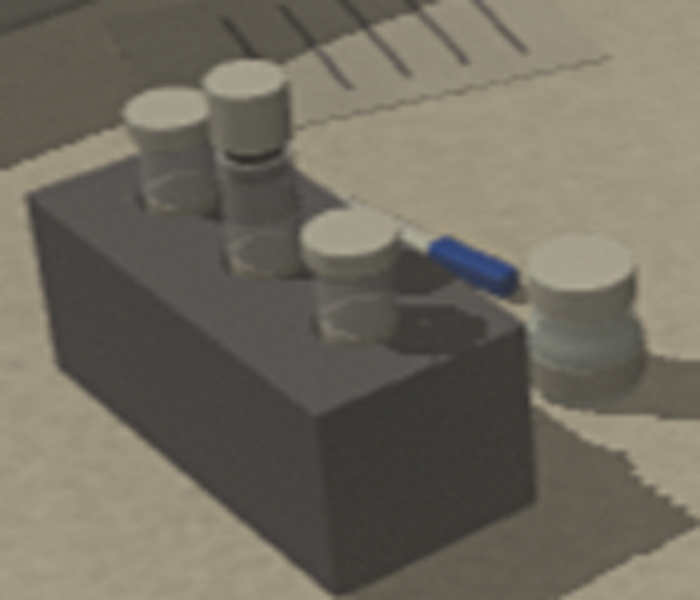

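The stopper is clearly the tall cap in the middle bore. It is proud, with a dark gap beneath it, and its top centre is at about (466.2,241.2) in top and (199,161.5) in scene. The rack's top corners are also clear in the top crop.

```bash
python3 - <<'E'
from h import *
f=lambda U,V,x,y:((U+.5)/5-.5+x,(V+.5)/5-.5+y)
C=np.array([onz("top",f(*p,385,205),.08) for p in[(105,67),(637,147),(613,382),(72,303)]])
print(C.round(4).tolist(),np.linalg.norm(C-np.roll(C,-1,0),axis=1).round(4),C.mean(0))
e=(C[0]-C[1])+(C[3]-C[2]);yaw=np.arctan2(-e[0],e[1]);print("rack yaw",yaw,np.degrees(yaw))
for n,uv,z in[("tall",(466.3,241.1),.154),("s1",(427.6,240.1),.118),("s2",(494.9,250.2),.118)]:
    print(n,onz("top",uv,z).round(4))
print(two(f(247,82,150,145),(466.3,241.1)), onz("scene",f(247,82,150,145),.154))
print("s",onz("scene",f(168,107,150,145),.118),onz("scene",f(351,228,150,145),.118))
print("pot",onz("top",f(188,512,385,205),.055))
E
```

```text
[[0.5836, -0.0105, 0.08], [0.5721, -0.2086, 0.08], [0.4836, -0.2024, 0.08], [0.4937, -0.0043, 0.08]] [0.1984 0.0887 0.1984 0.0901] [ 0.53327794 -0.10645488  0.08      ]
rack yaw -0.054391429673604476 -3.1163993619801653
tall [ 0.534  -0.1069  0.154 ]
s1 [ 0.5372 -0.047   0.118 ]
s2 [ 0.5305 -0.1669  0.118 ]
(array([ 0.53410957, -0.10701741,  0.15347675]), np.float64(8.649766234251808e-05)) [ 0.53467791 -0.1061929   0.154     ]
s [ 0.53010587 -0.16997328  0.118     ] [ 0.53538685 -0.0500919   0.118     ]
pot [ 0.42417109 -0.05544543  0.055     ]
```

>>> {"name": "servo_tool", "arguments": {
  "moves": [
    {"x":-0.044,"y":-0.007,"az":3.9,"jaw":0},
    {"x":-0.044,"y":-0.007,"az":3.9},
    {"x":-0.044,"y":-0.007,"az":3.9},
    {"x":-0.044,"y":-0.007,"az":3.9},
    {"x":-0.044,"y":-0.007,"az":3.9},
    {"x":-0.044,"y":-0.007,"az":3.9},
    {"x":-0.044,"y":-0.007,"az":3.9},
    {"x":-0.044,"y":-0.007,"az":3.9},
    {"x":-0.044,"y":-0.007,"az":3.9},
    {"x":-0.044,"y":-0.007,"az":3.9}
  ]
}}

```text
invalid input at $.moves[0]: expected keys x, y, z, ax, ay, az, jaw
```

>>> {"name": "servo_tool", "arguments": {
  "moves": [
    {"x":-0.044,"y":-0.007,"az":3.8},
    {"x":-0.044,"y":-0.007,"az":3.8},
    {"x":-0.044,"y":-0.007,"az":3.8},
    {"x":-0.044,"y":-0.007,"az":3.8},
    {"x":-0.044,"y":-0.007,"az":3.8},
    {"x":-0.044,"y":-0.007,"az":3.8},
    {"x":-0.044,"y":-0.007,"az":3.8},
    {"az":3.8},
    {"az":3.8},
    {"az":3.8},
    {},
    {}
  ]
}}

```text
invalid input at $.moves[0]: expected keys x, y, z, ax, ay, az, jaw
```

```bash
cat >> h.py <<'E'
from scipy.spatial.transform import Rotation as Ro
def need(P,yaw=1.516):
    s=observe(); R=Ro.from_euler('xyz',s["tcp_rot"]); G=Ro.from_euler('xyz',[np.pi,0,yaw])
    print("t",round(s["t"],2),"pos",s["position"].round(4),"rpy",s["tcp_rot"].round(4),"F",s["wrist_force"].round(1),"gap",round(s["finger_gap"],4),"gf",s["grasp_force"],"j6",s["joints"][5].round(3))
    print("tool shift",R.inv().apply(np.array(P)-s["position"]).round(4),"turn deg",np.degrees((R.inv()*G).as_rotvec()).round(2))
E
python3 -c "
from h import *
need([.534,-.107,.20])"
```

```text
t 0.1 pos [0.1793 0.6242 0.2412] rpy [-3.1398e+00 -2.0000e-04  2.8618e+00] F [-0.6 -0.4  0.1] gap 0.0851 gf 0.0 j6 -0.083
tool shift [-0.5428 -0.6048  0.0422] turn deg [-9.000e-02  6.000e-02  7.711e+01]
```

All the keys are needed in each row.

>>> {"name": "servo_tool", "arguments": {
  "moves": [
    {"x":-0.044,"y":-0.007,"z":0,"ax":0,"ay":0,"az":3.9,"jaw":0},
    {"x":-0.044,"y":-0.007,"z":0,"ax":0,"ay":0,"az":3.9,"jaw":0},
    {"x":-0.044,"y":-0.007,"z":0,"ax":0,"ay":0,"az":3.9,"jaw":0},
    {"x":-0.044,"y":-0.007,"z":0,"ax":0,"ay":0,"az":3.9,"jaw":0},
    {"x":-0.044,"y":-0.007,"z":0,"ax":0,"ay":0,"az":3.9,"jaw":0},
    {"x":-0.044,"y":-0.007,"z":0,"ax":0,"ay":0,"az":3.9,"jaw":0},
    {"x":-0.044,"y":-0.007,"z":0,"ax":0,"ay":0,"az":3.9,"jaw":0},
    {"x":-0.044,"y":-0.007,"z":0,"ax":0,"ay":0,"az":3.9,"jaw":0},
    {"x":-0.044,"y":-0.007,"z":0,"ax":0,"ay":0,"az":3.9,"jaw":0},
    {"x":-0.044,"y":-0.007,"z":0,"ax":0,"ay":0,"az":3.9,"jaw":0}
  ]
}}

```text
t: 1.1
position: [0.5019, 0.327, 0.2417]
tcp_rot: [-3.141, -0.0, 2.178]
wrist_force: [0.8, 0.6, 0.8]
finger_gap: -0.0001
grasp_force: 0.0
```

```bash
python3 -c "
from h import *
need([.534,-.107,.20])"
```

```text
t 1.1 pos [0.5019 0.327  0.2417] rpy [-3.1408 -0.      2.1783] F [0.8 0.6 0.8] gap -0.0001 gf 0.0 j6 -0.12
tool shift [-0.3747 -0.2214  0.0419] turn deg [-4.000e-02  1.000e-02  3.795e+01]
```

>>> {"name": "servo_tool", "arguments": {
  "moves": [
    {"x":-0.042,"y":-0.009,"z":0,"ax":0,"ay":0,"az":3.8,"jaw":0},
    {"x":-0.042,"y":-0.009,"z":0,"ax":0,"ay":0,"az":3.8,"jaw":0},
    {"x":-0.042,"y":-0.009,"z":0,"ax":0,"ay":0,"az":3.8,"jaw":0},
    {"x":-0.042,"y":-0.009,"z":0,"ax":0,"ay":0,"az":3.8,"jaw":0},
    {"x":-0.042,"y":-0.009,"z":0,"ax":0,"ay":0,"az":3.8,"jaw":0},
    {"x":-0.042,"y":-0.009,"z":0,"ax":0,"ay":0,"az":3.8,"jaw":0},
    {"x":-0.042,"y":-0.009,"z":0,"ax":0,"ay":0,"az":3.8,"jaw":0},
    {"x":-0.042,"y":-0.009,"z":0,"ax":0,"ay":0,"az":3.8,"jaw":0},
    {"x":-0.042,"y":-0.009,"z":0,"ax":0,"ay":0,"az":3.8,"jaw":0},
    {"x":0,"y":0,"z":0,"ax":0,"ay":0,"az":3.8,"jaw":0},
    {"x":0,"y":0,"z":0,"ax":0,"ay":0,"az":0,"jaw":0},
    {"x":0,"y":0,"z":0,"ax":0,"ay":0,"az":0,"jaw":0}
  ]
}}

```text
t: 2.3
position: [0.5518, -0.0486, 0.2419]
tcp_rot: [-3.141, -0.0, 1.519]
wrist_force: [-0.5, -0.5, -0.3]
finger_gap: -0.0001
grasp_force: 0.0
```

```bash
python3 -c "
from h import *
need([.534,-.107,.18])"
```

```text
t 2.3 pos [ 0.5518 -0.0486  0.2419] rpy [-3.1410e+00 -3.0000e-04  1.5193e+00] F [-0.5 -0.5 -0.3] gap -0.0001 gf 0.0 j6 -0.133
tool shift [-0.0593 -0.0148  0.0619] turn deg [-0.04 -0.02  0.19]
```

>>> {"name": "servo_tool", "arguments": {
  "moves": [
    {"x":-0.02,"y":-0.005,"z":0,"ax":0,"ay":0,"az":0.2,"jaw":0},
    {"x":-0.02,"y":-0.005,"z":0,"ax":0,"ay":0,"az":0,"jaw":0},
    {"x":-0.019,"y":-0.005,"z":0,"ax":0,"ay":0,"az":0,"jaw":0},
    {"x":0,"y":0,"z":0.02,"ax":0,"ay":0,"az":0,"jaw":0},
    {"x":0,"y":0,"z":0.02,"ax":0,"ay":0,"az":0,"jaw":0},
    {"x":0,"y":0,"z":0.02,"ax":0,"ay":0,"az":0,"jaw":0},
    {"x":0,"y":0,"z":0,"ax":0,"ay":0,"az":0,"jaw":0},
    {"x":0,"y":0,"z":0,"ax":0,"ay":0,"az":0,"jaw":0}
  ]
}}

```text
t: 3.1
position: [0.5338, -0.106, 0.1823]
tcp_rot: [-3.141, -0.0, 1.516]
wrist_force: [0.4, -0.2, 0.0]
finger_gap: -0.0
grasp_force: 0.0
```

```bash
python3 -c "
from h import *
need([.534,-.107,.16])
cv2.imwrite('pics/s1.png',cv2.resize(capture('scene')[85:235,120:310],None,fx=4,fy=4,interpolation=2))"
```

```text
t 3.1 pos [ 0.5338 -0.106   0.1823] rpy [-3.1408e+00 -2.0000e-04  1.5164e+00] F [ 0.4 -0.2  0. ] gap -0.0 gf 0.0 j6 -0.24
tool shift [-0.001   0.0002  0.0223] turn deg [-0.04 -0.01  0.03]
```

View pics/s1.png

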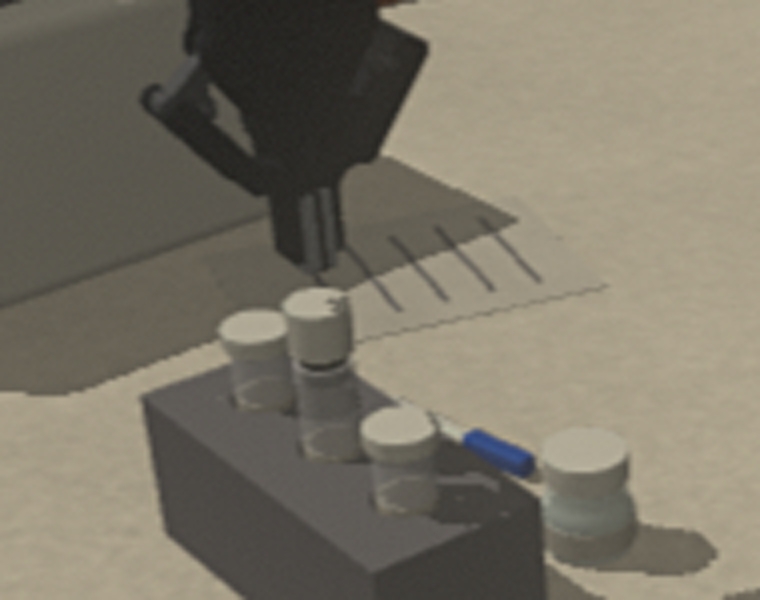

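The closed fingertips are over the stopper, at about crop (310,265) above the cap at (318,303). I'll descend gently and watch the force.

>>> {"name": "servo_tool", "arguments": {
  "moves": [
    {"x":-0.001,"y":0,"z":0.005,"ax":0,"ay":0,"az":0,"jaw":0},
    {"x":0,"y":0,"z":0.005,"ax":0,"ay":0,"az":0,"jaw":0},
    {"x":0,"y":0,"z":0.003,"ax":0,"ay":0,"az":0,"jaw":0},
    {"x":0,"y":0,"z":0.002,"ax":0,"ay":0,"az":0,"jaw":0},
    {"x":0,"y":0,"z":0.002,"ax":0,"ay":0,"az":0,"jaw":0},
    {"x":0,"y":0,"z":0.001,"ax":0,"ay":0,"az":0,"jaw":0},
    {"x":0,"y":0,"z":0,"ax":0,"ay":0,"az":0,"jaw":0}
  ]
}}

```text
t: 3.85
position: [0.5341, -0.108, 0.1649]
tcp_rot: [3.141, 0.0, 1.514]
wrist_force: [-0.2, -0.0, 2.4]
finger_gap: 0.0001
grasp_force: 1.2
```

>>> {"name": "servo_tool", "arguments": {
  "moves": [
    {"x":0,"y":0,"z":0.001,"ax":0,"ay":0,"az":0,"jaw":0},
    {"x":0,"y":0,"z":0.001,"ax":0,"ay":0,"az":0,"jaw":0},
    {"x":0,"y":0,"z":0,"ax":0,"ay":0,"az":0,"jaw":0}
  ]
}}

```text
t: 4.15
position: [0.5344, -0.1081, 0.1636]
tcp_rot: [3.14, 0.001, 1.514]
wrist_force: [-0.3, -0.2, 4.7]
finger_gap: -0.0001
grasp_force: 2.6
```

>>> {"name": "servo_tool", "arguments": {
  "moves": [
    {"x":0,"y":0,"z":0.001,"ax":0,"ay":0,"az":0,"jaw":0},
    {"x":0,"y":0,"z":0.001,"ax":0,"ay":0,"az":0,"jaw":0},
    {"x":0,"y":0,"z":0,"ax":0,"ay":0,"az":0,"jaw":0}
  ]
}}

```text
t: 4.45
position: [0.5345, -0.1081, 0.1616]
tcp_rot: [3.14, 0.001, 1.514]
wrist_force: [-0.1, 0.3, 5.8]
finger_gap: 0.0002
grasp_force: 2.6
```

>>> {"name": "servo_tool", "arguments": {
  "moves": [
    {"x":0,"y":0,"z":0.001,"ax":0,"ay":0,"az":0,"jaw":0},
    {"x":0,"y":0,"z":0.001,"ax":0,"ay":0,"az":0,"jaw":0},
    {"x":0,"y":0,"z":0,"ax":0,"ay":0,"az":0,"jaw":0}
  ]
}}

```text
t: 4.75
position: [0.5347, -0.1082, 0.16]
tcp_rot: [3.139, 0.001, 1.514]
wrist_force: [-0.6, -0.2, 7.2]
finger_gap: 0.0
grasp_force: 3.2
```

>>> {"name": "servo_tool", "arguments": {
  "moves": [
    {"x":0,"y":0,"z":0.001,"ax":0,"ay":0,"az":0,"jaw":0},
    {"x":0,"y":0,"z":0.001,"ax":0,"ay":0,"az":0,"jaw":0},
    {"x":0,"y":0,"z":0,"ax":0,"ay":0,"az":0,"jaw":0}
  ]
}}

```text
t: 5.05
position: [0.5354, -0.1084, 0.16]
tcp_rot: [3.137, 0.001, 1.514]
wrist_force: [-2.2, 0.5, 13.3]
finger_gap: -0.0004
grasp_force: 6.6
```

>>> {"name": "servo_tool", "arguments": {
  "moves": [
    {"x":0,"y":0,"z":0.001,"ax":0,"ay":0,"az":0,"jaw":0},
    {"x":0,"y":0,"z":0.001,"ax":0,"ay":0,"az":0,"jaw":0},
    {"x":0,"y":0,"z":0,"ax":0,"ay":0,"az":0,"jaw":0}
  ]
}}

```text
t: 5.35
position: [0.5357, -0.1085, 0.1599]
tcp_rot: [3.137, 0.001, 1.515]
wrist_force: [-6.8, 1.6, 20.9]
finger_gap: 0.0003
grasp_force: 10.5
```

>>> {"name": "servo_tool", "arguments": {
  "moves": [
    {"x":0,"y":0,"z":-0.01,"ax":0,"ay":0,"az":0,"jaw":0},
    {"x":0,"y":0,"z":-0.02,"ax":0,"ay":0,"az":0,"jaw":0},
    {"x":0,"y":0,"z":-0.03,"ax":0,"ay":0,"az":0,"jaw":0},
    {"x":0,"y":0,"z":0,"ax":0,"ay":0,"az":0,"jaw":0.06},
    {"x":0,"y":0,"z":0,"ax":0,"ay":0,"az":0,"jaw":0.06},
    {"x":0,"y":0,"z":0,"ax":0,"ay":0,"az":0,"jaw":0.06}
  ]
}}

```text
t: 5.95
position: [0.5329, -0.1076, 0.2127]
tcp_rot: [-3.139, -0.001, 1.514]
wrist_force: [-0.0, -0.4, -1.4]
finger_gap: 0.0432
grasp_force: 0.0
```

```bash
python3 - <<'E'
from h import *
need([.534,-.107,.148])
S=capture('scene');T=capture('top')
a=cv2.resize(S[145:225,160:260],None,fx=6,fy=6,interpolation=2)[:480]
b=cv2.resize(T[205:305,385:525],None,fx=3,fy=3,interpolation=2)
cv2.imwrite('pics/p2.png',a);cv2.imwrite('pics/t2.png',b)
E
```

```text
t 5.95 pos [ 0.5329 -0.1076  0.2127] rpy [-3.1392e+00 -6.0000e-04  1.5144e+00] F [-0.  -0.4 -1.4] gap 0.0432 gf 0.0 j6 -0.242
tool shift [0.0006 0.0012 0.0647] turn deg [-0.14 -0.03 -0.09]
```

View pics/p2.png

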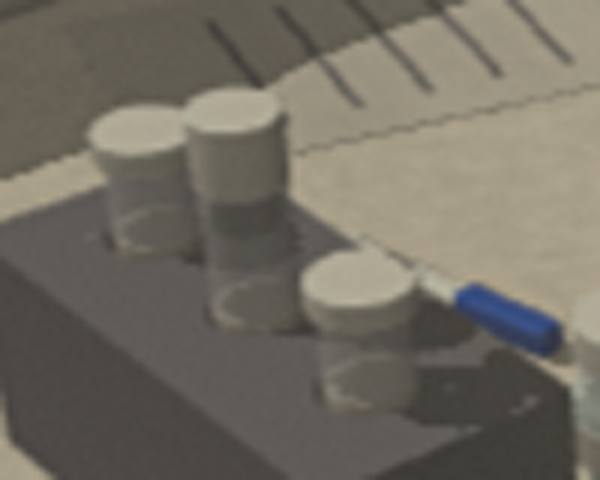

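The stopper is now flush on the tube rim with no dark gap, and the neighbouring tubes haven't moved. I'll open the jaws and lower to the grip height.

>>> {"name": "servo_tool", "arguments": {
  "moves": [
    {"x":0.0005,"y":0.001,"z":0,"ax":-0.1,"ay":0,"az":-0.1,"jaw":0.065},
    {"x":0,"y":0,"z":0.015,"ax":0,"ay":0,"az":0,"jaw":0.065},
    {"x":0,"y":0,"z":0.015,"ax":0,"ay":0,"az":0,"jaw":0.065},
    {"x":0,"y":0,"z":0.015,"ax":0,"ay":0,"az":0,"jaw":0.065},
    {"x":0,"y":0,"z":0.01,"ax":0,"ay":0,"az":0,"jaw":0.065},
    {"x":0,"y":0,"z":0.01,"ax":0,"ay":0,"az":0,"jaw":0.065},
    {"x":0,"y":0,"z":0.01,"ax":0,"ay":0,"az":0,"jaw":0.065},
    {"x":0,"y":0,"z":0.006,"ax":0,"ay":0,"az":0,"jaw":0.065},
    {"x":0,"y":0,"z":0,"ax":0,"ay":0,"az":0,"jaw":0.065},
    {"x":0,"y":0,"z":0,"ax":0,"ay":0,"az":0,"jaw":0.065},
    {"x":0,"y":0,"z":0,"ax":0,"ay":0,"az":0,"jaw":0.065}
  ]
}}

```text
t: 7.15
position: [0.5354, -0.1076, 0.1341]
tcp_rot: [3.138, 0.0, 1.516]
wrist_force: [-0.2, -0.5, -0.5]
finger_gap: 0.0648
grasp_force: 0.0
```

```bash
python3 -c "
from h import *
need([.5337,-.107,.13],1.5165)
cv2.imwrite('pics/s3.png',cv2.resize(capture('scene')[85:235,120:310],None,fx=4,fy=4,interpolation=2))"
```

```text
t 7.15 pos [ 0.5354 -0.1076  0.1341] rpy [3.1385e+00 3.0000e-04 1.5162e+00] F [-0.2 -0.5 -0.5] gap 0.0648 gf 0.0 j6 -0.242
tool shift [ 0.0005 -0.0017  0.0041] turn deg [ 0.18  0.02 -0.02]
```

View pics/s3.png

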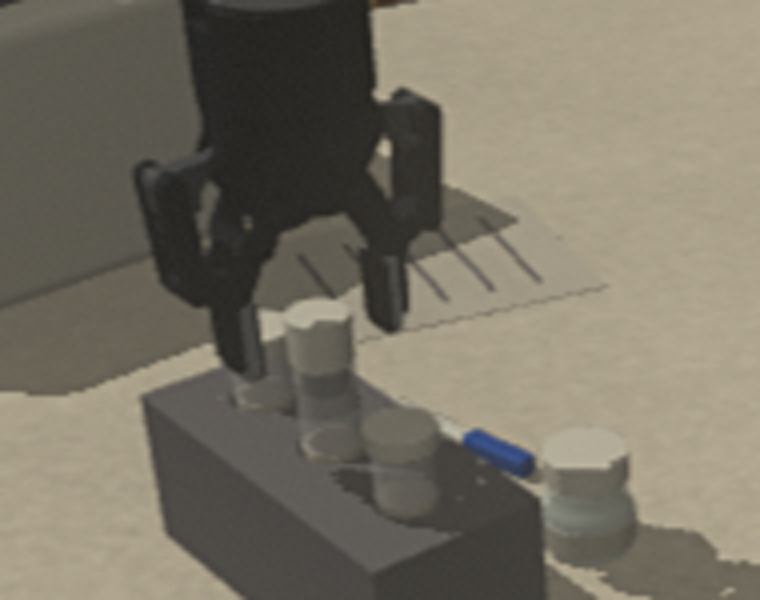

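The jaws straddle the stopper along the rack's x and stay clear of the neighbours. I'll lower a little more and close gently.

>>> {"name": "servo_tool", "arguments": {
  "grip_force": 25,
  "moves": [
    {"x":0.0005,"y":-0.0017,"z":0.003,"ax":0.18,"ay":0,"az":0,"jaw":0.065},
    {"x":0,"y":0,"z":0.002,"ax":0,"ay":0,"az":0,"jaw":0.045},
    {"x":0,"y":0,"z":0,"ax":0,"ay":0,"az":0,"jaw":0.04},
    {"x":0,"y":0,"z":0,"ax":0,"ay":0,"az":0,"jaw":0.036},
    {"x":0,"y":0,"z":0,"ax":0,"ay":0,"az":0,"jaw":0.033},
    {"x":0,"y":0,"z":0,"ax":0,"ay":0,"az":0,"jaw":0.033}
  ]
}}

```text
t: 7.8
position: [0.5333, -0.1069, 0.1284]
tcp_rot: [-3.14, 0.0, 1.516]
wrist_force: [-1.2, -0.4, 0.7]
finger_gap: 0.0333
grasp_force: 0.0
```

```bash
python3 -c "
from h import *
need([.5337,-.107,.129],1.5165)"
```

```text
t 7.8 pos [ 0.5333 -0.1069  0.1284] rpy [-3.1404e+00  1.0000e-04  1.5162e+00] F [-1.2 -0.4  0.7] gap 0.0333 gf 0.0 j6 -0.242
tool shift [-0.0001  0.0004 -0.0006] turn deg [-0.07  0.   -0.02]
```

>>> {"name": "servo_tool", "arguments": {
  "grip_force": 25,
  "moves": [
    {"x":0,"y":0.0003,"z":0,"ax":0,"ay":0,"az":0,"jaw":0.031},
    {"x":0,"y":0,"z":0,"ax":0,"ay":0,"az":0,"jaw":0.029},
    {"x":0,"y":0,"z":0,"ax":0,"ay":0,"az":0,"jaw":0.02},
    {"x":0,"y":0,"z":0,"ax":0,"ay":0,"az":0,"jaw":0.02},
    {"x":0,"y":0,"z":0,"ax":0,"ay":0,"az":0,"jaw":0.02}
  ]
}}

```text
t: 8.3
position: [0.5337, -0.1069, 0.1285]
tcp_rot: [-3.141, 0.0, 1.516]
wrist_force: [0.2, 0.1, 0.9]
finger_gap: 0.0293
grasp_force: 24.7
```

```bash
python3 -c "
from h import *
need([.5337,-.107,.129],1.5165);print(observe()['ft_torque'])"
```

```text
t 8.3 pos [ 0.5337 -0.1069  0.1285] rpy [-3.1406e+00  1.0000e-04  1.5161e+00] F [0.2 0.1 0.9] gap 0.0293 gf 24.68348801136017 j6 -0.241
tool shift [-0.0001  0.     -0.0005] turn deg [-0.05  0.   -0.02]
[-0.03096137 -0.05749474 -0.04421017]
```

Gripped with almost no side load. I'll draw up slowly and check the forces.

>>> {"name": "servo_tool", "arguments": {
  "grip_force": 35,
  "moves": [
    {"x":0,"y":0,"z":0,"ax":0,"ay":0,"az":0,"jaw":0.02},
    {"x":0,"y":0,"z":-0.001,"ax":0,"ay":0,"az":0,"jaw":0.02},
    {"x":0,"y":0,"z":-0.001,"ax":0,"ay":0,"az":0,"jaw":0.02},
    {"x":0,"y":0,"z":-0.001,"ax":0,"ay":0,"az":0,"jaw":0.02},
    {"x":0,"y":0,"z":-0.001,"ax":0,"ay":0,"az":0,"jaw":0.02},
    {"x":0,"y":0,"z":-0.001,"ax":0,"ay":0,"az":0,"jaw":0.02}
  ]
}}

```text
t: 8.9
position: [0.5333, -0.1068, 0.1333]
tcp_rot: [-3.14, -0.0, 1.516]
wrist_force: [-0.6, 0.0, -0.8]
finger_gap: 0.0288
grasp_force: 34.7
```

>>> {"name": "servo_tool", "arguments": {
  "moves": [
    {"x":0,"y":0,"z":-0.001,"ax":0,"ay":0,"az":0,"jaw":0.02},
    {"x":0,"y":0,"z":-0.001,"ax":0,"ay":0,"az":0,"jaw":0.02},
    {"x":0,"y":0,"z":-0.001,"ax":0,"ay":0,"az":0,"jaw":0.02},
    {"x":0,"y":0,"z":-0.001,"ax":0,"ay":0,"az":0,"jaw":0.02},
    {"x":0,"y":0,"z":-0.001,"ax":0,"ay":0,"az":0,"jaw":0.02},
    {"x":0,"y":0,"z":0,"ax":0,"ay":0,"az":0,"jaw":0.02},
    {"x":0,"y":0,"z":0,"ax":0,"ay":0,"az":0,"jaw":0.02}
  ]
}}

```text
t: 9.6
position: [0.5335, -0.1069, 0.1383]
tcp_rot: [-3.14, 0.0, 1.516]
wrist_force: [-0.4, 0.1, -0.9]
finger_gap: 0.0292
grasp_force: 34.7
```

```bash
python3 -c "
from h import *
need([.5337,-.107,.1685],1.5165);print(observe()['ft_torque'])"
```

```text
t 9.6 pos [ 0.5335 -0.1069  0.1383] rpy [-3.1402  0.      1.5161] F [-0.4  0.1 -0.9] gap 0.0292 gf 34.668365120887756 j6 -0.241
tool shift [-0.0001  0.0001 -0.0302] turn deg [-0.08  0.   -0.02]
[ 0.03519647 -0.03445663 -0.00566229]
```

Only the tube's weight of about 1 N shows, so it isn't binding. I'll carry on.

>>> {"name": "servo_tool", "arguments": {
  "moves": [
    {"x":0,"y":0,"z":-0.0015,"ax":0,"ay":0,"az":0,"jaw":0.02},
    {"x":0,"y":0,"z":-0.0015,"ax":0,"ay":0,"az":0,"jaw":0.02},
    {"x":0,"y":0,"z":-0.0015,"ax":0,"ay":0,"az":0,"jaw":0.02},
    {"x":0,"y":0,"z":-0.0015,"ax":0,"ay":0,"az":0,"jaw":0.02},
    {"x":0,"y":0,"z":-0.0015,"ax":0,"ay":0,"az":0,"jaw":0.02},
    {"x":0,"y":0,"z":-0.0015,"ax":0,"ay":0,"az":0,"jaw":0.02},
    {"x":0,"y":0,"z":-0.0015,"ax":0,"ay":0,"az":0,"jaw":0.02},
    {"x":0,"y":0,"z":-0.0015,"ax":0,"ay":0,"az":0,"jaw":0.02},
    {"x":0,"y":0,"z":-0.0015,"ax":0,"ay":0,"az":0,"jaw":0.02},
    {"x":0,"y":0,"z":-0.0015,"ax":0,"ay":0,"az":0,"jaw":0.02}
  ]
}}

```text
t: 10.6
position: [0.5336, -0.1069, 0.1534]
tcp_rot: [-3.14, 0.0, 1.516]
wrist_force: [0.3, -0.1, -0.7]
finger_gap: 0.0293
grasp_force: 34.7
```

>>> {"name": "servo_tool", "arguments": {
  "moves": [
    {"x":0,"y":0,"z":-0.0015,"ax":0,"ay":0,"az":0,"jaw":0.02},
    {"x":0,"y":0,"z":-0.0015,"ax":0,"ay":0,"az":0,"jaw":0.02},
    {"x":0,"y":0,"z":-0.0015,"ax":0,"ay":0,"az":0,"jaw":0.02},
    {"x":0,"y":0,"z":-0.0015,"ax":0,"ay":0,"az":0,"jaw":0.02},
    {"x":0,"y":0,"z":-0.0015,"ax":0,"ay":0,"az":0,"jaw":0.02},
    {"x":0,"y":0,"z":-0.0015,"ax":0,"ay":0,"az":0,"jaw":0.02},
    {"x":0,"y":0,"z":-0.0015,"ax":0,"ay":0,"az":0,"jaw":0.02},
    {"x":0,"y":0,"z":-0.0015,"ax":0,"ay":0,"az":0,"jaw":0.02},
    {"x":0,"y":0,"z":-0.0015,"ax":0,"ay":0,"az":0,"jaw":0.02},
    {"x":0,"y":0,"z":-0.0015,"ax":0,"ay":0,"az":0,"jaw":0.02},
    {"x":0,"y":0,"z":0,"ax":0,"ay":0,"az":0,"jaw":0.02},
    {"x":0,"y":0,"z":0,"ax":0,"ay":0,"az":0,"jaw":0.02}
  ]
}}

```text
t: 11.8
position: [0.5336, -0.1068, 0.1684]
tcp_rot: [-3.14, 0.0, 1.516]
wrist_force: [-0.4, 0.6, -1.5]
finger_gap: 0.0292
grasp_force: 34.7
```

```bash
python3 -c "
from h import *
need([.5337,-.107,.1685],1.5165);print(observe()['ft_torque'],observe()['qvel'].round(4))
cv2.imwrite('pics/s4.png',cv2.resize(capture('scene')[85:235,120:310],None,fx=4,fy=4,interpolation=2))"
```

```text
t 11.8 pos [ 0.5336 -0.1068  0.1684] rpy [-3.1402  0.      1.5162] F [-0.4  0.6 -1.5] gap 0.0292 gf 34.66881036758423 j6 -0.241
tool shift [-0.0002  0.0001 -0.0001] turn deg [-0.08  0.   -0.02]
[-0.00209552  0.00717056 -0.0295635 ] [-0.0001  0.0007  0.0026  0.0003  0.0019 -0.0005]
```

View pics/s4.png

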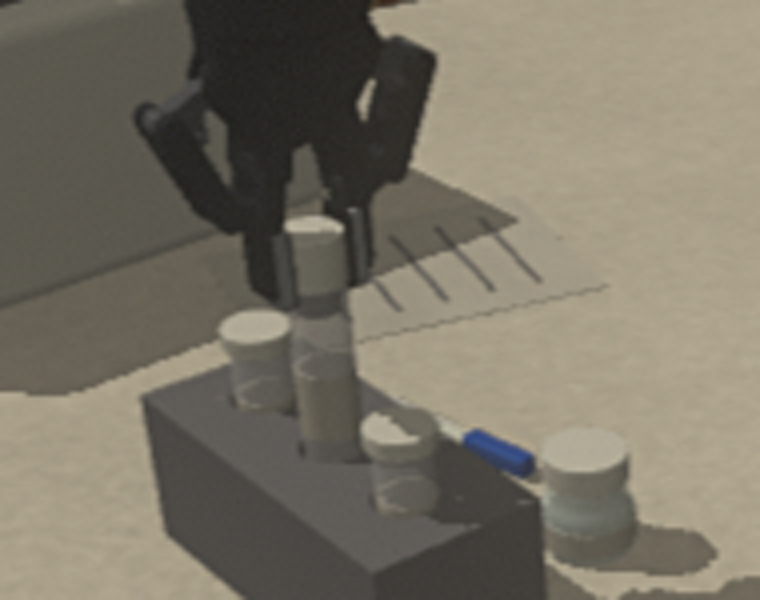

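The tube is held upright with its stopper home. The whole label, at crop (328,375–440), shows above the rack with clear tube beneath it, and the foot is still in the bore.

```bash
python3 -c "
from plant import hand_in
print(hand_in())"
```

```text
the job is handed in; nothing more can be done
None
```

The stopper is pressed home, and the tube is drawn up 40 mm without binding and held upright with its whole label clear of the rack; I handed the job in at about 12 s, result not shown.

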